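# Tap the stiff block stop up to its index

## Robot

A 7-joint arm with a two-finger parallel gripper is mounted at the origin on the work surface. World frame = base frame: x ahead of the robot, y to its left, z up, the work surface at z = 0. Lengths are in mm, angles in rad, forces in N, time in s.
With the tool pointing down it reaches from about 425 to 825 mm from the base axis. Payload 3.6 kg.
Tool frame: the origin (TCP) lies at the very end of the fingers, on their centre line; the grasp point (between the pads) lies 19 mm behind it; z points along the fingers, y is the direction in which the jaws open and shut (so a half turn about z gives the same grasp; the last joint's range is limited). The gripper opens to 93 mm and grips with 3 to 60 N. Pads are 15 mm wide; open, the fingers measure 128 mm over their backs; the gripper's body (75 mm by 188 mm) begins 65 mm behind the grasp point.
Start: joints at [1.216, 0.615, -0.013, 1.423, 0.008, 1.103, -0.04], TCP at [209.901, -615.145, 218.64] pointing down, gripper open.
Joint ranges: [-3.12, 3.12], [-0.3, 2.06], [-1.34, 1.32], [0.26, 2.42], [-1.36, 4.5], [0.01, 1.98], [-2.84, 2.84]. Speed limits (rad/s): [2.79, 2.79, 3.14, 3.14, 3.14, 3.14, 3.14].

## Interface

Orientations are given as a unit quaternion [w, x, y, z].
In Python, from plant import telemetry, optics, job, spotter gives the robot as it stands.
- The arm moves only by the tool carry_out, never from a script. Its argument "increments" is one flat list of numbers, 7 for each row, row after row: the turn, a rotation vector about the tool's x, y, z in degrees, then the shift along the tool's x, y, z in cm, then the finger opening in cm, from 0 to 9.3. A call has 1 to 5 rows; each row is the pose to reach, as a shift and turn from the pose commanded when the call began, along the tool's axes at that moment; what a row does not reach only later rows make up. A row lasts 1/12 s, in which the tool goes at most 41.7 mm and 7.16 degrees, less where a joint would pass 70% of its speed; a pose out of reach is approached as far as the arm can. A call with a gripper value outside its range is refused whole. The fingers move at their own pace and stop on an object; "grip_force" is the grip in N (left out, the last holds). Time passes only in rows, so rows that repeat a pose let the fingers close. It gives the time, the measured TCP pose, the force and the opening at its end, in the units of the state.
- telemetry.get_state(): the state, without advancing time (a new reading comes with each control period).
- optics.read_camera(name): name is "scene" or "top"; returns (picture, depth): 384x512x3 uint8, red, green, blue; 384x512 float32, mm along the optical axis (not along the pixel's ray), 0 where there is no reading.
- optics.camera_params(name): a dict with "vertical_fov" (degrees; the focal length in pixels is half the picture's height over the tangent of half this angle, whatever the lens; pixels are square), "cx", "cy" (the principal point, pixels), "R" (3x3) and "t" (3): a world point X has camera coordinates R X + t. Camera axes: x right, y down, z forward; pixel columns grow to the right and rows downward; lengths in mm; the calibration is good to about 2 mm. A picture is of the moment at which its call begins. camera_params takes no time and is no camera call.
- job.finish_job(): hands the job in, once; it reports no verdict.
Trained networks look in the newest picture that a camera, given by its name, has taken for a name from the list of things; names that differ only in an ending like _2 or _b are one class to them, and where a whole thing is asked for, a point or a joint stands for the part that bears it (a point fixed in the world has none). Each returns a list of dicts, best first, with "score" (0 to 1); they miss things now and then, are a little off and sometimes report something else, mostly with a low value. They report only what shows in the picture. A call takes as long as a camera call.
- spotter.search_frame(query, camera): "location" ([row, column] in pixels, amid what is visible of it).
- spotter.masks_of(query, camera): "mask" (384x512 bool, what is visible of it) and "location" ([row, column] in pixels, amid what is visible of it).
The state is a dict: "time": time; "joint_positions": joint angles; "joint_vel": joint speeds; "joint_torque": joint torques, N m; "eef_pos": TCP position; "tool_rot": TCP orientation; "force": force on the tool from outside, world axes, zero at the start; "ft_torque": the same for the moment, N m; "grip_width": finger opening in mm.
Only numpy, scipy, OpenCV 4.12 (cv2) and the standard library are available. Lean on these libraries where they do the work, as an engineer would, in place of code of your own. Each camera call takes 0.05 s, during which the arm holds its last target. There are 200 camera calls.

## Task

Set the sack-length stop, the big square block on the wider slide, which is stiff and easily pushed too far: nudge it along its rail, away from the robot, until its pointer is about 3 cm short of the index pointer standing beside the rail, take the fingers off it for a moment, then tap it the rest of the way until the two pointers face each other, never running past. Leave the round stop on the narrower slide where it is.

Things in the scene. Friction and masses are not known exactly. Their poses are not given: they have to be found in the camera images.
- stop (a joint): Travel of the block stop along its rail, m: 0 at the robot's end, 0.17 at the far end, growing away from the robot. About 7 N of dry friction; it stays where left, has no spring and cannot leave the rail. The fixed rail is 330 mm long, turned up to 0.25 rad either way; its top is 20 mm above the bench, end keepers 26 mm (screw heads 30 mm).
- stop_center (a point): Middle of the block stop, 50 mm above the bench: a dark steel block, 90 mm along the rail (x) by 96 mm across (y), from 21 to 75 mm above the bench, too big to grip. Push its rear face, 45 mm towards -x. x points along the rail away from the robot, y to the left across it, z up. A small light metal pointer sticks out of its +y side, exactly abreast of this point.
- mark_tip (a point): Tip of the light metal index pointer, 64 mm above the bench, on a slim fixed steel post 66 mm high, left (+y) of the block's rail; the tip is 66 mm from the rail's centre line. The block is set when this tip is abreast of stop_center (difference along x zero). It starts 65 to 155 mm ahead of the block's centre. The post does not obstruct the block.
- round_stop (a joint): Travel in m of the other stop, a round steel drum 44 mm across and 73 mm high on a narrower 270 mm slide on the other side of the bench: to be left alone.

How it is judged:
By the outcome, as a careful person would: the job done as asked, in the order asked, and still so for the second after the job is handed in, with the robot touching nothing.
It also fails if it takes over 35 s, if anything falls off the work surface, if the arm or the gripper's body presses on something with over 40 N, if the wrist force passes 120 N, or if a joint passes its speed limit or range.

## Working session

There is one attempt and no reset: what is moved stays moved. The work goes in short steps, Python scripts to look and compute and a tool call to move; the robot and the scene stay as the last step left them, time stands still between calls to the robot, and variables do not carry over. Pictures are saved under pics/ and viewed, about 8 in all and at most 12, crops included, and the job is handed in when it is done.

Besides the shell and the picture viewer there is one more tool, called after "Emit:" as a command line: name --argument value ..., lists and objects as JSON in quotes. carry_out: Moves the arm, as the interface text tells. Its arguments: {"type":"object","properties":{"increments":{"type":"array","items":{"type":"number"}},"grip_force":{"type":"number"}},"required":["increments"]}

```bash
mkdir -p pics; cat > h.py <<'E'
import numpy as np, cv2
from plant import telemetry, optics, job, spotter
def cam(n):
    p=optics.camera_params(n); f=192/np.tan(np.radians(p["vertical_fov"])/2)
    return f,p["cx"],p["cy"],np.array(p["R"]),np.array(p["t"])
def cloud(n,d):
    f,cx,cy,R,t=cam(n); v,u=np.mgrid[:384,:512]
    P=np.stack([(u-cx)*d/f,(v-cy)*d/f,d],-1)
    return (P-t)@R
def atz(n,r,c,z):
    f,cx,cy,R,t=cam(n); ray=R.T@np.array([(c-cx)/f,(r-cy)/f,1]); o=-R.T@t
    return o+ray*(z-o[2])/ray[2]
def save(n,im,k=1.5): cv2.imwrite(n,cv2.resize(im[:,:,::-1],None,fx=k,fy=k))
E
python3 - <<'E'
from h import *
for n in("top","scene"):
    im,d=optics.read_camera(n); save(f"pics/{n}0.png",im); np.savez(f"{n}0.npz",im=im,d=d)
    P=cloud(n,d)
    for q in("stop_center","stop","mark_tip","round_stop"):
        for m in spotter.masks_of(q,n)[:2]:
            k=m["mask"]&(d>0); print(n,q,round(m["score"],2),np.round(m["location"]),k.sum(),np.round(np.median(P[k],0)) if k.any() else'')
print(telemetry.get_state())
print(cam("top"))
E
```

```text
top stop_center 0.84 [224. 364.] 2002 [ 532. -194.   76.]
top stop 0.81 [223. 362.] 1954 [ 531. -194.   76.]
top mark_tip 0.45 [192. 325.] 122 [ 620. -123.   30.]
top round_stop 0.93 [214. 179.] 499 [562. 213.  71.]
scene stop_center 0.56 [206. 154.] 2682 [ 555. -196.   75.]
scene stop 0.96 [204. 152.] 2713 [ 554. -197.   75.]
scene mark_tip 0.8 [243. 204.] 255 [ 632. -124.   23.]
scene round_stop 0.59 [174. 356.] 743 [579. 215.  56.]
{'time': 0.5, 'joint_positions': array([ 1.21547665,  0.61498547, -0.01260104,  1.4234671 ,  0.00811082,
        1.10337969, -0.04039621]), 'joint_vel': array([ 0.00027865, -0.00174313,  0.0008458 , -0.00185407, -0.00060414,
       -0.00041075,  0.00119661]), 'joint_torque': array([-2.99881331e-04, -4.58392060e+01,  2.08640001e-01, -1.65858829e+01,
       -6.10979064e-02,  1.40718822e-02,  5.29177146e-05]), 'eef_pos': array([ 209.90255249, -615.11360029,  218.56238694]), 'tool_rot': array([-9.54948870e-05,  9.86510834e-01,  1.63695952e-01, -4.57504817e-06]), 'force': array([-1.0271146 ,  0.90970277, -0.28710985]), 'ft_torque': array([ 0.03874057,  0.0299891 , -0.0419492 ]), 'grip_width': 92.98963271724399}
(np.float64(362.3758793070135), 256.4003562309826, 196.25537986343795, array([[-0.01005155, -0.99956534, -0.02771448],
       [-0.98827356,  0.01415344, -0.15203636],
       [ 0.15236253,  0.02586128, -0.98798626]]), array([ 44.84142487, 605.15818179, 788.8429403 ]))
```

View pics/top0.png

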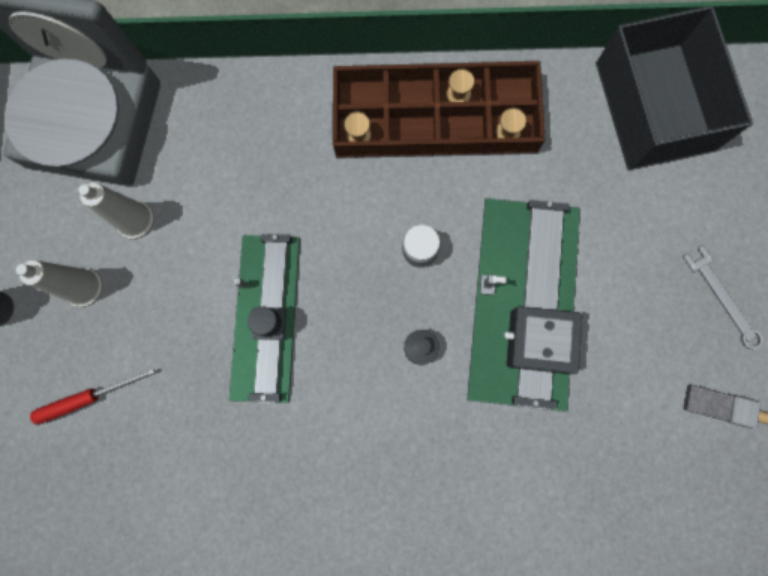

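View pics/scene0.png

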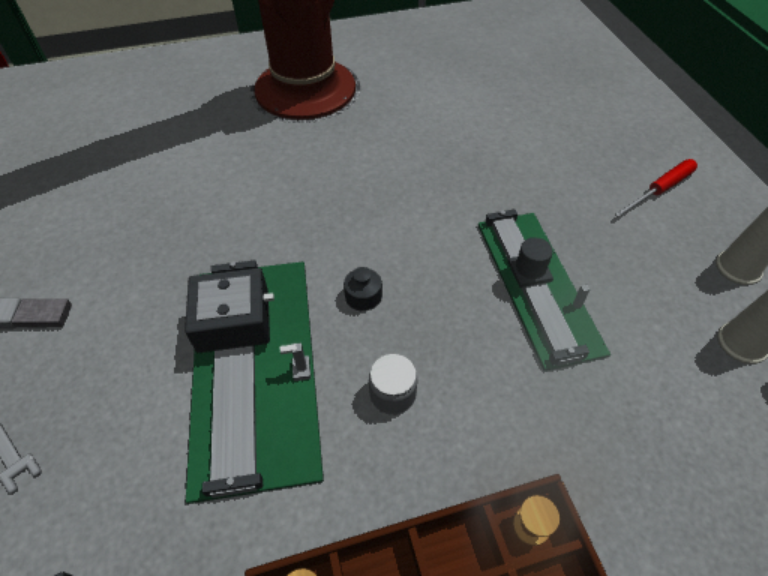

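The top view shows the block at about (340,548), its pointer at (336,509), and the index tip near (280,505), all in 1.5x pixels. The keepers are at (206,549) and (403,536). I'll zoom in to measure.

```bash
python3 - <<'E'
from h import *
z=np.load("top0.npz"); im,d=z["im"],z["d"]; P=cloud("top",d)
a=atz("top",403/1.5,536/1.5,27); b=atz("top",206/1.5,549/1.5,27); print(a,b,np.linalg.norm(b-a),np.arctan2(*(b-a)[[1,0]]))
for n in("top","scene"):
    dd=np.load(n+"0.npz")["d"]; Q=cloud(n,dd)
    for lo,hi,nm in((70,82,"blk"),(14,24,"rail")):
        k=(Q[...,2]>lo)&(Q[...,2]<hi)&(dd>0)&(Q[...,0]>400)&(Q[...,0]<800)&(Q[...,1]<-140)&(Q[...,1]>-260)
        print(n,nm,k.sum(),cv2.minAreaRect(Q[k][:,:2].astype(np.float32)))
    k=(Q[...,2]>50)&(Q[...,2]<72)&(dd>0)&(Q[...,0]>450)&(Q[...,0]<680)&(Q[...,1]<-90)&(Q[...,1]>-150)
    for p,c in zip(Q[k],np.argwhere(k)): print(n,c,p.round())
c=im[120:260,300:400]; t=cv2.resize(c,None,fx=4,fy=4,interpolation=cv2.INTER_CUBIC)
s=np.load("scene0.npz")["im"][170:270,110:220]; s=cv2.resize(s,None,fx=3.6,fy=5.6,interpolation=cv2.INTER_CUBIC)
cv2.imwrite("pics/z0.png",np.hstack([t,s])[:,:,::-1])
E
```

```text
[ 438.83273938 -189.94259348   27.        ] [ 748.12532708 -226.74210783   27.        ] 311.47409051949904 -0.11842290916668319
top blk 1801 ((532.5490112304688, -196.738037109375), (100.48890686035156, 89.85079193115234), 82.97776794433594)
top rail 1903 ((594.294921875, -206.4495849609375), (62.64790344238281, 328.0356750488281), 83.06497955322266)
top [183 326] [ 631. -121.   62.]
top [184 325] [ 630. -119.   58.]
top [184 326] [ 628. -120.   68.]
top [184 327] [ 629. -123.   65.]
top [184 328] [ 628. -125.   66.]
top [184 329] [ 629. -127.   65.]
top [184 330] [ 628. -129.   66.]
top [185 325] [ 627. -119.   60.]
top [185 326] [ 626. -120.   68.]
top [185 327] [ 627. -123.   63.]
top [185 328] [ 626. -125.   65.]
top [185 329] [ 625. -126.   69.]
top [185 330] [ 626. -129.   68.]
top [185 331] [ 626. -131.   68.]
top [185 332] [ 626. -134.   66.]
top [185 333] [ 626. -135.   68.]
top [185 334] [ 626. -138.   67.]
top [185 335] [ 626. -140.   65.]
top [185 336] [ 625. -142.   69.]
top [185 337] [ 626. -145.   66.]
top [186 325] [ 625. -118.   61.]
top [186 326] [ 624. -120.   66.]
[... 8891 characters left out ...]
30. -126.   57.]
scene [236 198] [ 632. -124.   59.]
scene [236 199] [ 631. -122.   57.]
scene [236 200] [ 633. -120.   59.]
scene [236 201] [ 633. -118.   58.]
scene [237 195] [ 630. -130.   55.]
scene [237 196] [ 632. -128.   57.]
scene [237 197] [ 631. -126.   55.]
scene [237 198] [ 632. -124.   56.]
scene [237 199] [ 632. -122.   55.]
scene [237 200] [ 631. -121.   52.]
scene [237 201] [ 632. -119.   53.]
scene [238 196] [ 633. -128.   55.]
scene [238 197] [ 632. -126.   53.]
scene [238 198] [ 633. -125.   54.]
scene [238 199] [ 633. -123.   53.]
scene [238 200] [ 633. -121.   53.]
scene [238 201] [ 633. -119.   51.]
scene [239 196] [ 632. -129.   50.]
scene [239 197] [ 632. -127.   50.]
```

View pics/z0.png

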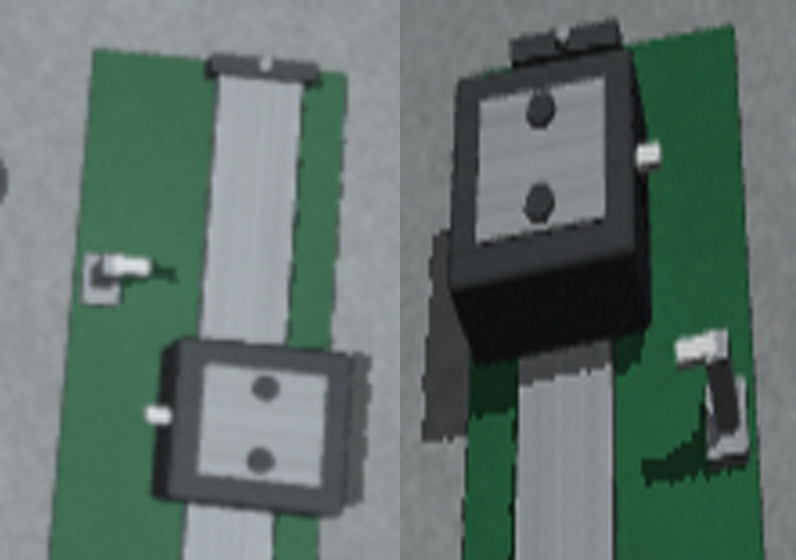

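The rail yaw is about -0.122 rad, and the index is about 83 mm ahead of the block's centre. The rear face is at s≈508 along the rail axis. I'll close the fingers and swing in behind it, turning the tool x axis onto the rail.

Emit:
carry_out --increments '[0, 0, 6.46, 3.0, -2.65, 0, 0, 0, 0, 12.92, 6.0, -5.3, 0, 0, 0, 0, 19.39, 9.0, -7.95, 0, 0, 0, 0, 25.85, 12.0, -10.6, 0, 0, 0, 0, 25.85, 15.0, -13.25, 0, 0]' --grip_force 10

```text
time: 0.92
eef_pos: [309.9, -439.7, 218.9]
tool_rot: [0.0, 0.998, -0.063, 0.0]
force: [0.5, -0.4, 0.1]
grip_width: 64.3
```

```bash
cat >> h.py <<'E'
from scipy.spatial.transform import Rotation as Ro
YAW=-0.1222; U=np.array([np.cos(YAW),np.sin(YAW),0]); N=np.array([-U[1],U[0],0]); LAT=-130.6
def togo(s,z,lat=LAT):
    st=telemetry.get_state(); q=st["tool_rot"]; R=Ro.from_quat(q[[1,2,3,0]]).as_matrix()
    p=st["eef_pos"]; T=s*U+lat*N+np.array([0,0,z])
    Rd=np.stack([U,-N,[0,0,-1]],1)
    print("t",round(st["time"],2),"s,lat,z",(p@U).round(1),(p@N).round(1),p[2].round(1),"F",st["force"].round(1),"grip",round(st["grip_width"],1))
    print("go cm",(R.T@(T-p)/10).round(2),"turn",Ro.from_matrix(R.T@Rd).as_rotvec(True).round(2))
E
python3 -c "
from h import *
togo(476,150)"
```

```text
t 0.92 s,lat,z 361.2 -398.6 218.9 F [ 0.5 -0.4  0.1] grip 64.3
go cm [ 11.36 -26.85   6.88] turn [ 0.02 -0.03 -0.25]
```

Emit:
carry_out --increments '[0, 0, -0.25, 1.6, -3.8, 0, 0, 0, 0, -0.25, 3.2, -7.6, 0.5, 0, 0, 0, -0.25, 4.8, -11.4, 1, 0, 0, 0, -0.25, 6.4, -15.2, 1.5, 0, 0, 0, -0.25, 8.0, -19.0, 2, 0]'

```text
time: 1.33
eef_pos: [412.5, -260.8, 199.0]
tool_rot: [0.0, 0.998, -0.059, 0.001]
force: [0.4, -0.1, 0.1]
grip_width: 30.7
```

```bash
python3 -c "
from h import *
togo(476,100)"
```

```text
t 1.33 s,lat,z 441.3 -208.6 199.0 F [ 0.4 -0.1  0.1] grip 30.7
go cm [ 3.49 -7.79  9.9 ] turn [ 0.02 -0.07  0.23]
```

Emit:
carry_out --increments '[0, 0, 0.1, 1.2, -2.6, 2, 0, 0, 0, 0.2, 2.4, -5.2, 4.5, 0, 0, 0, 0.2, 3.4, -7.7, 7, 0, 0, 0, 0.2, 3.4, -7.7, 9.5, 0, 0, 0, 0.2, 3.4, -7.7, 9.5, 0]'

```text
time: 1.75
eef_pos: [452.7, -186.7, 100.1]
tool_rot: [-0.002, 0.998, -0.058, -0.004]
force: [-0.7, -0.4, -0.2]
grip_width: 1.2
```

```bash
python3 - <<'E'
from h import *
togo(480,45)
im,d=optics.read_camera("scene"); cv2.imwrite("pics/s1.png",cv2.resize(im[100:280,80:260],None,fx=3.3,fy=3.3)[:,:,::-1])
E
```

```text
t 1.75 s,lat,z 472.1 -130.2 100.1 F [-0.7 -0.4 -0.2] grip 1.2
go cm [0.84 0.07 5.51] turn [-0.17  0.46  0.32]
```

View pics/s1.png

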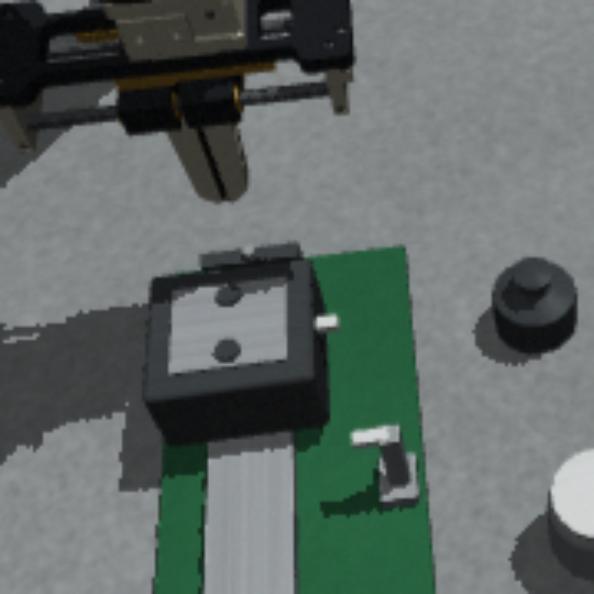

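The closed fingers sit centred behind the block at (195,220), clear of it and above the keeper. Next I lower them and then creep forward to contact.

Emit:
carry_out --increments '[0, 0, 0.2, 0, 0, 2.5, 0, 0, 0, 0.2, 0, 0, 5.4, 0, 0, 0, 0.2, 0.4, 0, 5.4, 0, 0, 0, 0.2, 0.8, 0, 5.4, 0, 0, 0, 0.2, 0.8, 0, 5.4, 0]'

```text
time: 2.22
eef_pos: [464.8, -192.6, 51.7]
tool_rot: [0.001, 0.998, -0.063, 0.002]
force: [0.8, 0.2, 0.1]
grip_width: 0.5
```

```bash
python3 -c "
from h import *
togo(500,45)"
```

```text
t 2.22 s,lat,z 484.8 -134.5 51.7 F [0.8 0.2 0.1] grip 0.5
go cm [ 1.51 -0.4   0.67] turn [ 0.08 -0.28 -0.23]
```

Emit:
carry_out --increments '[0, 0, -0.2, 0.2, -0.4, 0.4, 0, 0, 0, -0.2, 0.5, -0.4, 0.5, 0, 0, 0, -0.2, 0.8, -0.4, 0.5, 0, 0, 0, -0.2, 1.0, -0.4, 0.5, 0, 0, 0, -0.2, 1.1, -0.4, 0.5, 0]'

```text
time: 2.63
eef_pos: [474.6, -188.5, 45.1]
tool_rot: [0.0, 0.998, -0.061, 0.001]
force: [0.0, -0.4, -0.6]
grip_width: 0.5
```

```bash
python3 -c "
from h import *
togo(500,45)"
```

```text
t 2.63 s,lat,z 494.0 -129.2 45.1 F [ 0.  -0.4 -0.6] grip 0.5
go cm [0.6  0.14 0.01] turn [ 0.01 -0.06  0.06]
```

Emit:
carry_out --increments '[0, 0, 0, 0.4, 0.1, 0, 0, 0, 0, 0, 0.8, 0.1, 0, 0, 0, 0, 0, 1.2, 0.1, 0, 0, 0, 0, 0, 1.6, 0.1, 0, 0, 0, 0, 0, 2.0, 0.1, 0, 0]'

```text
time: 3.05
eef_pos: [488.8, -191.4, 44.1]
tool_rot: [-0.001, 0.998, -0.061, -0.005]
force: [-7.7, 0.8, 5.8]
grip_width: 0.4
```

```bash
cat >> h.py <<'E'
def gap():
    for n in("top","scene"):
        im,d=optics.read_camera(n); Q=cloud(n,d); s,l,z=Q@U,Q@N-LAT,Q[...,2]
        v=im.max(2)
        k=(d>0)&(z>61)&(z<72)&(v>120)&(s<700)&(s>480)
        b=k&(l>51)&(l<57.5); m=k&(l>66)&(l<77)
        sb,sm=s[b],s[m]
        # depth-free: pixel centroid cast to plane z=67
        B=atz(n,*np.argwhere(b).mean(0),66)@U if b.any() else 0; M=atz(n,*np.argwhere(m).mean(0),66)@U if m.any() else 0
        t=(d>0)&(z>72.5)&(z<78)&(s>480)&(s<720)&(abs(l)<55)
        c=(np.percentile(s[t],1)+np.percentile(s[t],99))/2
        print(n,b.sum(),m.sum(),"ptr",np.mean(sb).round(1),"mark",np.mean(sm).round(1),"gap",(np.mean(sm)-np.mean(sb)).round(1),"px gap",round(M-B,1),"blk c",round(c,1),"gap2",round(np.mean(sm)-c,1))
    return
E
python3 -c "
from h import *
togo(500,45); gap()"
```

```text
t 3.05 s,lat,z 508.5 -130.4 44.1 F [-7.7  0.8  5.8] grip 0.4
go cm [-0.85  0.02 -0.08] turn [-0.06  0.61 -0.03]
top 12 21 ptr 561.5 mark 634.3 gap 72.9 px gap 72.9 blk c 561.9 gap2 72.4
scene 9 23 ptr 563.9 mark 636.4 gap 72.5 px gap 72.6 blk c 563.8 gap2 72.6
```

The block is moving, and the gap is now 72.6 mm by every measure. I'll keep pushing slowly.

Emit:
carry_out --increments '[0, 0, 0, 0.5, 0, 0, 0, 0, 0, 0, 1.0, 0, 0, 0, 0, 0, 0, 1.5, 0, 0, 0, 0, 0, 0, 2.0, 0, 0, 0, 0, 0, 0, 2.3, 0, 0, 0]'

```text
time: 3.57
eef_pos: [512.1, -194.3, 44.0]
tool_rot: [-0.001, 0.998, -0.061, -0.005]
force: [-6.8, 1.6, 5.7]
grip_width: 0.3
```

```bash
python3 -c "
from h import *
togo(500,45); gap();togo(500,45)"
```

```text
t 3.57 s,lat,z 531.9 -130.4 44.0 F [-6.8  1.6  5.7] grip 0.3
go cm [-3.2   0.02 -0.07] turn [-0.05  0.57 -0.02]
top 8 20 ptr 585.1 mark 634.2 gap 49.1 px gap 49.1 blk c 585.7 gap2 48.5
scene 14 23 ptr 586.9 mark 636.6 gap 49.7 px gap 49.7 blk c 586.7 gap2 49.9
t 3.67 s,lat,z 532.7 -130.5 44.0 F [-4.9  0.4  3.6] grip 0.4
go cm [-3.27  0.01 -0.07] turn [-0.04  0.47 -0.01]
```

Emit:
carry_out --increments '[0, 0, 0, 0.5, 0, 0, 0, 0, 0, 0, 1.0, 0, 0, 0, 0, 0, 0, 1.4, 0, 0, 0, 0, 0, 0, 1.7, 0, 0, 0, 0, 0, 0, 1.8, 0, 0, 0]'

```text
time: 4.08
eef_pos: [530.1, -196.6, 43.9]
tool_rot: [-0.001, 0.998, -0.061, -0.005]
force: [-7.3, -0.1, 5.3]
grip_width: 0.4
```

```bash
python3 -c "
from h import *
togo(500,45); gap();togo(500,45);gap()"
```

```text
t 4.08 s,lat,z 550.1 -130.5 43.9 F [-7.3 -0.1  5.3] grip 0.4
go cm [-5.01  0.01 -0.06] turn [-0.04  0.55 -0.01]
top 6 19 ptr 604.1 mark 634.0 gap 29.9 px gap 29.9 blk c 603.4 gap2 30.6
scene 14 24 ptr 604.7 mark 636.5 gap 31.8 px gap 32.1 blk c 604.6 gap2 31.9
t 4.18 s,lat,z 550.2 -130.5 43.9 F [-6.   0.8  4.4] grip 0.3
go cm [-5.02  0.01 -0.06] turn [-0.04  0.52 -0.01]
top 6 20 ptr 604.1 mark 634.0 gap 29.9 px gap 30.0 blk c 603.8 gap2 30.3
scene 13 23 ptr 604.3 mark 636.7 gap 32.4 px gap 31.9 blk c 604.3 gap2 32.4
```

The gap is about 31 mm. I'll take the fingers off, back away 2 cm and hold there.

Emit:
carry_out --increments '[0, 0, 0, -1.0, 0, 0, 0, 0, 0, 0, -2.0, 0, 0, 0, 0, 0, 0, -2.0, 0, 0, 0, 0, 0, 0, -2.0, 0, 0, 0, 0, 0, 0, -2.0, 0, 0, 0]'

```text
time: 4.7
eef_pos: [515.6, -194.5, 44.8]
tool_rot: [0.0, 0.998, -0.061, 0.001]
force: [-0.1, -0.3, -0.2]
grip_width: 0.7
```

Emit:
carry_out --increments '[0, 0, 0, 0, 0, 0, 0, 0, 0, 0, 0, 0, 0, 0, 0, 0, 0, 0, 0, 0, 0, 0, 0, 0, 0, 0, 0, 0, 0, 0, 0, 0, 0, 0, 0]'

```text
time: 5.12
eef_pos: [514.6, -194.3, 44.6]
tool_rot: [-0.0, 0.998, -0.061, 0.0]
force: [0.5, 0.7, 0.1]
grip_width: 0.4
```

```bash
python3 -c "
from h import *
gap();gap();gap();togo(550,44)
im,d=optics.read_camera('top'); cv2.imwrite('pics/t2.png',cv2.resize(im[120:260,290:410],None,fx=4,fy=4,interpolation=2)[:,:,::-1])"
```

```text
top 11 20 ptr 602.3 mark 634.1 gap 31.8 px gap 32.0 blk c 610.5 gap2 23.6
scene 16 23 ptr 604.7 mark 636.3 gap 31.6 px gap 32.1 blk c 596.1 gap2 40.2
top 11 19 ptr 602.3 mark 634.1 gap 31.8 px gap 31.8 blk c 610.4 gap2 23.8
scene 13 22 ptr 604.5 mark 636.2 gap 31.7 px gap 32.2 blk c 596.3 gap2 39.9
top 10 20 ptr 602.7 mark 634.2 gap 31.5 px gap 31.6 blk c 610.4 gap2 23.8
scene 14 24 ptr 604.4 mark 636.6 gap 32.2 px gap 32.3 blk c 596.3 gap2 40.2
t 5.42 s,lat,z 534.3 -130.2 44.7 F [-0.4  0.1 -1. ] grip 0.9
go cm [1.57 0.04 0.07] turn [-0.   -0.    0.05]
```

View pics/t2.png

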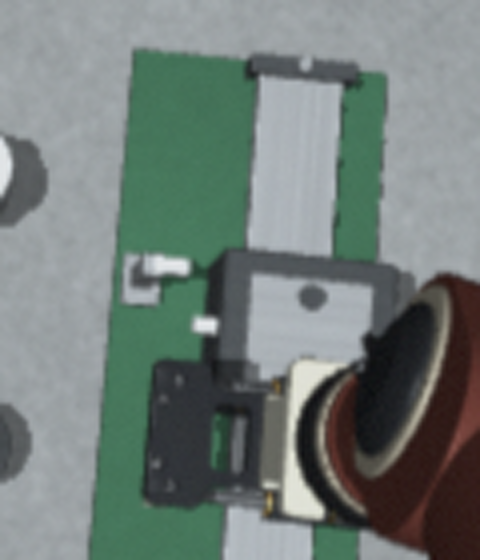

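The fingers are clear of the block: zero force, and they were held off for over half a second. The pointer at (325,205) trails the index tip at (265,190), both in crop pixels, by 31.8 mm. Now I'll tap it on, taking most of the distance first.

Emit:
carry_out --increments '[0, 0, 0, 0.8, 0, 0, 0, 0, 0, 0, 1.5, 0, 0, 0, 0, 0, 0, 2.0, 0, 0, 0, 0, 0, 0, 2.5, 0, 0, 0, 0, 0, 0, 3.0, 0, 0, 0]'

```text
time: 5.88
eef_pos: [540.3, -197.5, 44.1]
tool_rot: [-0.001, 0.998, -0.061, -0.005]
force: [-7.7, 1.4, 6.1]
grip_width: 0.5
```

```bash
python3 -c "
from h import *
togo(550,44);gap();togo(550,44);gap()"
```

```text
t 5.88 s,lat,z 560.4 -130.2 44.1 F [-7.7  1.4  6.1] grip 0.5
go cm [-1.04  0.04  0.02] turn [-0.06  0.56  0.  ]
top 6 20 ptr 615.4 mark 634.2 gap 18.8 px gap 18.8 blk c 613.7 gap2 20.5
scene 11 22 ptr 616.3 mark 636.4 gap 20.1 px gap 20.4 blk c 615.8 gap2 20.6
t 5.98 s,lat,z 561.9 -130.2 44.1 F [-5.4  0.1  3.1] grip 0.6
go cm [-1.19  0.04  0.02] turn [-0.03  0.38  0.02]
top 5 20 ptr 616.6 mark 634.2 gap 17.7 px gap 17.6 blk c 615.5 gap2 18.8
scene 11 24 ptr 616.2 mark 636.5 gap 20.3 px gap 20.7 blk c 615.9 gap2 20.6
```

Emit:
carry_out --increments '[0, 0, 0, 0.3, 0, 0, 0, 0, 0, 0, 0.6, 0, 0, 0, 0, 0, 0, 0.9, 0, 0, 0, 0, 0, 0, 1.1, 0, 0, 0, 0, 0, 0, 1.2, 0, 0, 0]'

```text
time: 6.5
eef_pos: [552.9, -199.1, 44.1]
tool_rot: [-0.001, 0.998, -0.061, -0.004]
force: [-7.5, 0.5, 5.4]
grip_width: 0.6
```

```bash
python3 -c "
from h import *
togo(550,44);gap();togo(550,44);gap();togo(550,44)"
```

```text
t 6.5 s,lat,z 573.1 -130.2 44.1 F [-7.5  0.5  5.4] grip 0.6
go cm [-2.31  0.04  0.03] turn [-0.04  0.45  0.01]
top 2 20 ptr 628.3 mark 634.2 gap 6.0 px gap 5.9 blk c 626.4 gap2 7.8
scene 13 25 ptr 627.9 mark 636.6 gap 8.7 px gap 8.9 blk c 627.3 gap2 9.3
t 6.6 s,lat,z 573.2 -130.2 44.1 F [-6.2  1.1  3.2] grip 0.5
go cm [-2.32  0.04  0.03] turn [-0.04  0.42  0.01]
top 1 19 ptr 628.2 mark 634.3 gap 6.0 px gap 6.0 blk c 627.1 gap2 7.2
scene 14 23 ptr 627.9 mark 636.7 gap 8.9 px gap 8.6 blk c 627.2 gap2 9.5
t 6.7 s,lat,z 573.3 -130.2 44.1 F [-6.3  1.3  3.7] grip 0.4
go cm [-2.33  0.04  0.03] turn [-0.04  0.4   0.01]
```

Emit:
carry_out --increments '[0, 0, 0, 0.2, 0, 0, 0, 0, 0, 0, 0.35, 0, 0, 0, 0, 0, 0, 0.5, 0, 0, 0, 0, 0, 0, 0.5, 0, 0, 0, 0, 0, 0, 0.5, 0, 0, 0]'

```text
time: 7.12
eef_pos: [558.0, -199.7, 44.1]
tool_rot: [-0.001, 0.998, -0.061, -0.004]
force: [-6.3, 0.4, 3.9]
grip_width: 0.6
```

```bash
python3 -c "
from h import *
togo(550,44);gap();togo(550,44)"
```

```text
t 7.12 s,lat,z 578.2 -130.2 44.1 F [-6.3  0.4  3.9] grip 0.6
go cm [-2.82  0.04  0.03] turn [-0.04  0.42  0.01]
top 1 11 ptr 634.8 mark 636.1 gap 1.3 px gap 1.3 blk c 631.4 gap2 4.6
scene 14 24 ptr 632.8 mark 636.5 gap 3.7 px gap 3.5 blk c 632.3 gap2 4.3
t 7.22 s,lat,z 578.2 -130.2 44.1 F [-5.4  1.2  3.2] grip 0.2
go cm [-2.82  0.04  0.03] turn [-0.04  0.42  0.01]
```

Emit:
carry_out --increments '[0, 0, 0, -1.5, 0, 0, 0, 0, 0, 0, -3.5, 0, 0, 0, 0, 0, 0, -5.5, 0, 0, 0, 0, 0, 0, -6.0, 0, 0, 0, 0, 0, 0, -6.0, 0, 0, 0]'

```text
time: 7.63
eef_pos: [501.3, -193.0, 44.8]
tool_rot: [0.0, 0.998, -0.061, 0.0]
force: [0.5, -0.2, -0.8]
grip_width: 0.3
```

```bash
python3 -c "
from h import *
gap();gap();gap();togo(577,44)
a,_=optics.read_camera('top');b,_=optics.read_camera('scene')
f=lambda i:cv2.resize(i,(400,400),interpolation=2)
cv2.imwrite('pics/t3.png',np.hstack([f(a[160:220,310:370]),f(b[195:255,150:210])])[:,:,::-1])"
```

```text
top 12 19 ptr 631.4 mark 633.9 gap 2.6 px gap 2.5 blk c 630.8 gap2 3.1
scene 13 24 ptr 633.1 mark 636.7 gap 3.5 px gap 3.7 blk c 604.3 gap2 32.4
top 12 20 ptr 631.5 mark 634.1 gap 2.7 px gap 2.6 blk c 630.8 gap2 3.4
scene 13 24 ptr 633.1 mark 636.5 gap 3.5 px gap 3.7 blk c 604.7 gap2 31.8
top 12 20 ptr 631.4 mark 634.2 gap 2.8 px gap 2.6 blk c 630.9 gap2 3.3
scene 16 24 ptr 632.8 mark 636.4 gap 3.6 px gap 3.6 blk c 604.4 gap2 32.0
t 7.93 s,lat,z 522.7 -130.1 44.7 F [-0.7 -0.2 -0.2] grip 0.4
go cm [5.43 0.06 0.08] turn [ 0.   -0.09  0.08]
```

View pics/t3.png

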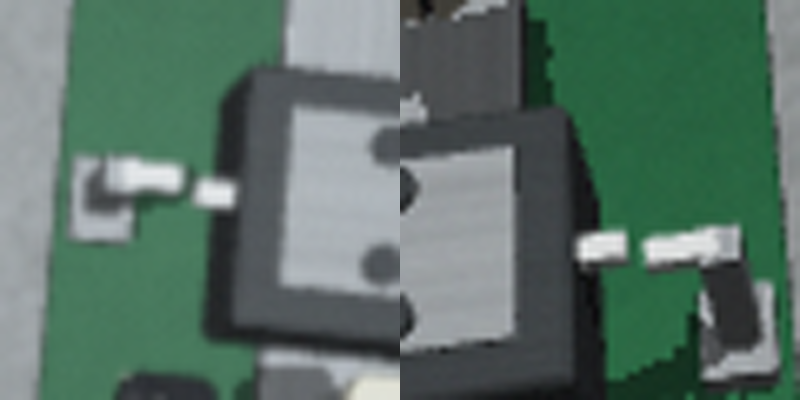

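About 3.2 mm remains (top 2.7, scene 3.6, hand estimate from the crop 3.1–3.5). I'll make a gentle last tap from a close approach.

Emit:
carry_out --increments '[0, 0, 0, 2.0, 0, 0, 0, 0, 0, 0, 4.0, 0, 0, 0, 0, 0, 0, 5.0, 0, 0, 0, 0, 0, 0, 5.2, 0, 0, 0, 0, 0, 0, 5.2, 0, 0, 0]'

```text
time: 8.45
eef_pos: [553.5, -198.9, 44.4]
tool_rot: [-0.0, 0.998, -0.06, -0.0]
force: [-0.2, -0.5, -0.4]
grip_width: 0.8
```

Emit:
carry_out --increments '[0, 0, 0, 0.3, 0, 0, 0, 0, 0, 0, 0.6, 0, 0, 0, 0, 0, 0, 0.8, 0, 0, 0, 0, 0, 0, 0.9, 0, 0, 0, 0, 0, 0, 0.95, 0, 0, 0]'

```text
time: 8.87
eef_pos: [558.3, -199.9, 44.4]
tool_rot: [-0.001, 0.998, -0.061, -0.004]
force: [-6.9, 0.5, 6.3]
grip_width: 0.7
```

```bash
python3 -c "
from h import *
togo(581,44);gap();togo(581,44)"
```

```text
t 8.87 s,lat,z 578.5 -130.3 44.4 F [-6.9  0.5  6.3] grip 0.7
go cm [0.25 0.03 0.03] turn [-0.05  0.51 -0.01]
top 0 10 ptr nan mark 635.9 gap nan px gap 636.2 blk c 631.8 gap2 4.1
scene 13 23 ptr 633.2 mark 636.3 gap 3.1 px gap 3.4 blk c 632.5 gap2 3.8
t 8.97 s,lat,z 578.5 -130.3 44.4 F [-5.6  1.2  4.9] grip 0.6
go cm [0.25 0.03 0.03] turn [-0.05  0.5  -0.01]
  return _methods._mean(a, axis=axis, dtype=dtype,
  ret = ret.dtype.type(ret / rcount)
```

Emit:
carry_out --increments '[0, 0, 0, 0.1, 0, 0, 0, 0, 0, 0, 0.15, 0, 0, 0, 0, 0, 0, 0.2, 0, 0, 0, 0, 0, 0, 0.2, 0, 0, 0]'

```text
time: 9.3
eef_pos: [560.1, -200.1, 44.4]
tool_rot: [-0.001, 0.998, -0.061, -0.005]
force: [-6.2, 2.0, 5.2]
grip_width: 0.3
```

```bash
python3 -W ignore -c "
from h import *
togo(581,44);gap();togo(581,44)"
```

```text
t 9.3 s,lat,z 580.3 -130.3 44.4 F [-6.2  2.   5.2] grip 0.3
go cm [0.07 0.03 0.04] turn [-0.05  0.52 -0.01]
top 1 6 ptr 637.4 mark 637.2 gap -0.2 px gap 0.1 blk c 633.8 gap2 3.4
scene 15 23 ptr 635.4 mark 636.6 gap 1.2 px gap 1.2 blk c 634.3 gap2 2.3
t 9.4 s,lat,z 580.3 -130.3 44.4 F [-7.1  0.5  4.3] grip 0.7
go cm [0.07 0.03 0.04] turn [-0.05  0.52 -0.01]
```

Emit:
carry_out --increments '[0, 0, 0, -1.5, 0, 0, 0, 0, 0, 0, -3.5, 0, 0, 0, 0, 0, 0, -5.5, 0, 0, 0, 0, 0, 0, -6.0, 0, 0, 0, 0, 0, 0, -6.0, 0, 0, 0]'

```text
time: 9.82
eef_pos: [503.8, -193.3, 44.9]
tool_rot: [-0.0, 0.998, -0.061, -0.0]
force: [0.4, 0.9, 0.1]
grip_width: 0.7
```

```bash
cat >> h.py <<'E'
def fine():
    # least-squares: pointer blobs' bright-weighted centroids per picture, cast to z=66, compared along U
    for n in("top","scene"):
        ims=[optics.read_camera(n) for _ in range(3)]; g=np.mean([i[0].min(2).astype(float) for i in ims],0); d=ims[0][1]
        Q=cloud(n,d); s,l,z=Q@U,Q@N-LAT,Q[...,2]; r=[]
        for lo,hi in((51.5,57),(66.5,80)):
            k=(d>0)&(z>60)&(z<72)&(l>lo)&(l<hi)&(s>600)&(s<660)&(g>110)
            c=np.unique(np.argwhere(k)[:,1]); r0=int(np.argwhere(k)[:,0].mean())
            ss=[]
            for cc in c:
                rows=np.arange(r0-5,r0+6); w=g[rows,cc]-100; w=np.clip(w,0,None)
                ss.append(atz(n,(rows*w).sum()/w.sum(),cc,66)@U)
            r.append(np.median(ss)); print(n,np.round(ss,1))
        print(n,"fine gap",round(r[1]-r[0],2))
E
python3 -W ignore -c "
from h import *
gap();fine();togo(581,44)
a,_=optics.read_camera('top');b,_=optics.read_camera('scene')
f=lambda i:cv2.resize(i,(400,400),interpolation=2)
cv2.imwrite('pics/t4.png',np.hstack([f(a[160:220,310:370]),f(b[195:255,150:210])])[:,:,::-1])"
```

```text
top 11 20 ptr 633.3 mark 634.3 gap 1.0 px gap 0.7 blk c 632.8 gap2 1.5
scene 15 23 ptr 635.3 mark 636.4 gap 1.1 px gap 1.3 blk c 606.9 gap2 29.6
top [634.1 633.9 633.9]
top [635.6 635.6 635.8 635.8 635.7 635.7]
top fine gap 1.8
scene [633.7 633.7 633.6]
scene [635.3 635.2 635.1 635.4 635.3 635.3 635.4 635. ]
scene fine gap 1.63
t 10.22 s,lat,z 525.5 -130.1 44.6 F [0.3 0.3 0.5] grip 0.6
go cm [5.55 0.06 0.06] turn [-0.   -0.04  0.06]
```

View pics/t4.png

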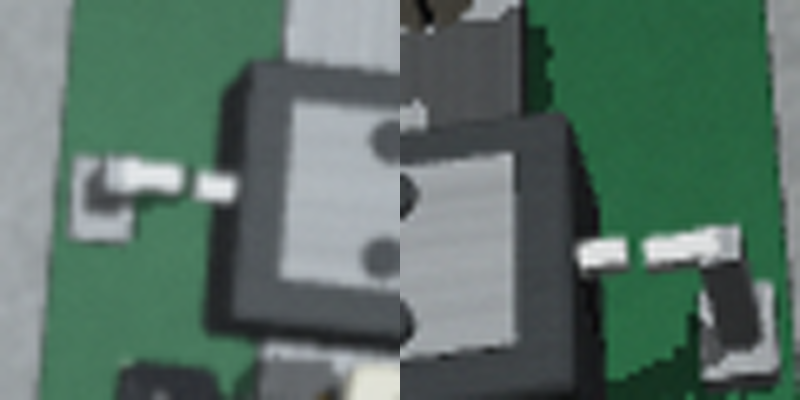

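The fine estimate says 1.6–1.8 mm is left and the simple one says about 1.0, all short of the mark. I'll make one more tap of about 1 mm.

Emit:
carry_out --increments '[0, 0, 0, 2.0, 0, 0, 0, 0, 0, 0, 4.0, 0, 0, 0, 0, 0, 0, 5.0, 0, 0, 0, 0, 0, 0, 5.3, 0, 0, 0, 0, 0, 0, 5.3, 0, 0, 0]'

```text
time: 10.73
eef_pos: [558.1, -199.5, 44.5]
tool_rot: [-0.0, 0.998, -0.06, 0.0]
force: [-0.1, -0.5, -0.1]
grip_width: 0.5
```

Emit:
carry_out --increments '[0, 0, 0, 0.3, 0, 0, 0, 0, 0, 0, 0.5, 0, 0, 0, 0, 0, 0, 0.7, 0, 0, 0, 0, 0, 0, 0.8, 0, 0, 0, 0, 0, 0, 0.8, 0, 0, 0]'

```text
time: 11.15
eef_pos: [561.1, -200.2, 44.3]
tool_rot: [-0.001, 0.998, -0.061, -0.004]
force: [-6.0, 1.1, 3.7]
grip_width: 0.2
```

```bash
python3 -W ignore -c "
from h import *
togo(581,44);gap();togo(581,44)"
```

```text
t 11.15 s,lat,z 581.4 -130.3 44.3 F [-6.   1.1  3.7] grip 0.2
go cm [-0.03  0.03  0.03] turn [-0.05  0.51 -0.01]
top 0 4 ptr nan mark 637.4 gap nan px gap 637.7 blk c 634.8 gap2 2.7
scene 15 23 ptr 635.4 mark 636.5 gap 1.1 px gap 0.8 blk c 635.3 gap2 1.1
t 11.25 s,lat,z 581.3 -130.3 44.3 F [-6.4  1.5  4. ] grip 0.5
go cm [-0.03  0.03  0.03] turn [-0.06  0.5  -0.01]
```

Moved 1 mm. I'll back off, rise clear and check once more.

Emit:
carry_out --increments '[0, 0, 0, -1.5, 0, 0, 0, 0, 0, 0, -3.5, 0, 0, 0, 0, 0, 0, -5.5, 0, 0, 0, 0, 0, 0, -6.0, 0, -1.0, 0, 0, 0, 0, -6.0, 0, -3.0, 0]'

```text
time: 11.67
eef_pos: [502.6, -192.8, 73.7]
tool_rot: [-0.001, 0.998, -0.061, -0.003]
force: [0.7, 0.4, -0.6]
grip_width: 0.4
```

Emit:
carry_out --increments '[0, 0, 0, -1.0, 0, -3, 0, 0, 0, 0, -2.0, 0, -6, 0, 0, 0, 0, -3, 0, -9, 0, 0, 0, 0, -3, 0, -9, 0, 0, 0, 0, -3, 0, -9, 0]'

```text
time: 12.08
eef_pos: [477.9, -190.4, 167.4]
tool_rot: [0.001, 0.998, -0.061, 0.003]
force: [0.1, 0.0, -0.3]
grip_width: 0.7
```

```bash
python3 -W ignore -c "
from h import *
gap();gap();fine();togo(581,44)
z=np.load('top0.npz')
im,d=optics.read_camera('top'); print([ (round(m['score'],2),np.round(m['location'],1)) for m in spotter.search_frame('round_stop','top')[:1]])"
```

```text
top 12 20 ptr 633.8 mark 634.2 gap 0.4 px gap 0.4 blk c 633.8 gap2 0.4
scene 14 24 ptr 636.0 mark 636.6 gap 0.6 px gap 0.7 blk c 636.9 gap2 -0.3
top 12 20 ptr 633.8 mark 634.1 gap 0.4 px gap 0.4 blk c 633.8 gap2 0.3
scene 13 24 ptr 635.6 mark 636.5 gap 0.8 px gap 0.8 blk c 636.8 gap2 -0.3
top [635.2 635.1 635. ]
top [635.6 635.6 635.8 635.8 635.7 635.7]
top fine gap 0.6
scene [634.9 634.6 634.9]
scene [635.3 635.2 635.1 635.4 635.3 635.3 635.3 635. ]
scene fine gap 0.43
t 12.58 s,lat,z 495.6 -130.1 164.1 F [ 0.3 -0.8  0.3] grip 0.3
go cm [ 8.55  0.06 12.  ] turn [-0.02  0.07  0.05]
[(0.78, array([215.3, 174.8]))]
```

```bash
python3 -c "
from plant import job; print(job.finish_job())"
```

```text
the job is handed in; nothing more can be done
None
```

The block stop is set with its pointer about 0.5 mm short of the index pointer. It never ran past the mark in any check with a clear view of both pointers. The job was handed in at 12.6 s.

**What I did:** I pushed the block's rear face slowly with closed fingers until about 31 mm was left. I then backed the fingers off about 2 cm and held there for over half a second with no force on the wrist. After that I brought it up in small taps, checking the gap after each one. The push force stayed around 10 N.

**Last checks, with the arm raised clear and the wrist force near zero:**
- **Pointer gap:** the pointer readings from both cameras put the block 0.4 to 0.8 mm short.
- **Block outline:** the top camera gave about 0.4 mm short. The scene camera gave 0.3 mm past, which is within the measuring noise.

**Checks that disagreed:**
- **Top camera while pushing:** it read about 2 mm lower than the scene camera when the gripper partly hid the pointer, once reading 0.2 mm past (scene: 1.2 mm short). I relied on clear-view readings instead.
- **Round stop:** the arm never went near it. The detector's last position for it was about 4 pixels from its first. I took that as detector noise and did not check it further.

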